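# Move a kit tote from the storage hook to the station arm

## Task

Take the hanging kit tote off the storage hook (short arm, tall upturned tip) and, keeping it level and never setting it down, hang it by its crossbar on the station arm (long arm with a collar and a pin). With its weight resting on the arm, slide it gently along until its crossbar has pushed the collar's stiff pin all the way in, then let go and leave it hanging level. Only the tote may touch the station arm and pin, push no harder than about 20 N, and leave the other things on the bench alone.

Things in the scene. Friction and masses are not known exactly. Their poses are not given: they have to be found in the camera images.
- tote_grip (a point): Centre of the upright black grip tab on the tote, the place to grasp. The tab is 26 mm along the tote's x, 16 mm along its y (pinch it across y) and 50 mm tall, and stands on the middle of the crossbar, whose axis is 30 mm below this point. z is up when level.
- tote_bar (a point): Middle of the tote's round steel crossbar, on its axis: 10 mm thick, along y. It joins two end plates of an open aluminium tray, 80 (x) by 140 (y) by 36 mm, whose rim is 89 mm and underside 125 mm below this point. The tote weighs 0.3 to 0.55 kg with its parts, fixed in it. At the start the bar lies across the storage hook's arm, 19 to 28 mm inward of store_tip.
- store_tip (a point): Storage hook, a fixed stand: front end of its level flat arm, on the centre line of the arm's top face (215 mm above the bench). x points inward along the arm to the column (its centre 125 mm in), z up. The arm is 24 mm wide, 8 mm thick. At the tip an upturned lip, as wide as the arm, reaches 6 mm outward (-x); its top is 22 mm above the arm's top face.
- station_tip (a point): Station arm, a fixed stand: front end of its level flat arm, on the centre line of the arm's top face (215 mm above the bench). x points inward to the column (190 mm in), z up; arm 24 mm wide, 8 mm thick. The lip reaches 6 mm outward and 8 mm above the top face. Hang the crossbar 15 to 40 mm inward of this point (clear of the pin), then slide it inward.
- station: The station stand; origin on the bench below station_tip, same axes. A collar (24 mm long, 40 wide, top 18 mm above the arm's top face, underside 16 mm below it) is clamped round the arm; its pin sticks out 22 mm towards the tip. The collar is reset for each job and its place is not reported: the pin's end starts 56 to 92 mm inward of station_tip and must be found by feel or sight.
- store: The storage hook's stand with its column and base plate; origin on the bench below store_tip, same axes. Fixed.
- pin (a joint): The level steel pin of the collar, 10 mm thick, 6 mm above the arm's top face, so a crossbar lying on the arm pushes it end-on. Value: how far it is pushed in, m; 0 fully out, 0.010 fully in against a hard stop. It has no spring: it moves stiffly at about 5 N and stays where it is left.
- plug: Black round connector, 42 mm diameter, 55 mm tall, standing on the bench; leave alone. Origin at the centre of its underside.
- jar: Clear jar with white cap, 60 mm diameter, 75 mm tall; leave alone. Origin at the centre of its underside.
- module: Dark power module with aluminium fins, 90 x 120 x 52 mm; leave alone. Origin at the centre of its underside.

How it is judged (in metres and radians):
On the way, in this order (a step that is already met when the one before it is completed fails the run):
1. the tote is off the storage hook and clear of it (contact force between tote and store below 0.1 N and x of tote_grip in the frame of store_tip below -0.015 m), for 0.1 s.
2. the tote's crossbar rests on the station arm, inward of the lip, before the pin is pushed in (contact force between tote and station above 1 N and x of tote_grip in the frame of station_tip above 0.004 m and z of tote_grip in the frame of station_tip below 0.039 m and value of joint pin below 0.003 m), for 0.2 s.
At the end, for the whole second after the job is handed in: The pin is in by more than 8 of its 10 mm; the tote hangs by its crossbar on the station arm, more than 45 mm inward of the tip, tilted less than 5 degrees, at rest and released (value of joint pin above 0.008 m and x of tote_grip in the frame of station_tip above 0.045 m and z of tote_grip in the frame of station_tip between 0.03 and 0.039 m and angle between tote's own z axis and vertical below 0.09 rad and contact force between tote and station above 1 N and linear speed of tote below 0.05 m/s); the robot touches nothing.
It fails at once if the tote tips more than 15 degrees (angle between tote's own z axis and vertical above 0.262 rad).
It fails at once if the tote is set down on the bench (crossbar lower than 130 mm) or on something standing there (height (world z) of tote_bar below 0.13 m or contact force between tote and plug above 0.5 N or contact force between tote and jar above 0.5 N or contact force between tote and module above 0.5 N).
It fails at once if the tote bears on the station arm, collar or pin, or on the storage hook, with more than 24 N (contact force between tote and station above 24 N or contact force between tote and store above 24 N).
It fails at once if the robot itself pushes on the station arm, collar or pin (contact force between any of the fingers, the arm and station above 2 N).
It fails at once if the plug, jar or module is moved more than 30 mm (distance of any of plug, jar, module from where it was at the start of the episode above 0.03 m).
It also fails if it takes over 67 s, if anything falls off the work surface, if the arm or the gripper's body presses on something with over 40 N, if the wrist force passes 120 N, or if a joint passes its speed limit or range.

## Robot

A 7-joint arm with a two-finger parallel gripper is mounted at the origin on the work surface. World frame = base frame: x ahead of the robot, y to its left, z up, the work surface at z = 0. Lengths are in m, angles in degrees, forces in N, time in s.
With the tool pointing down it reaches from about 0.425 to 1.025 m from the base axis. Payload 3.6 kg.
Tool frame: the origin (TCP) lies between the finger pads; the fingertips stand manip.tcp_to_tips ahead of it and the grasp point (between the pads) lies 8 mm behind it (manip.tcp_to_tips is the distance from the TCP to the fingertips, in m); z points along the fingers, y is the line along which they close (so a half turn about z gives the same grasp; the last joint's range is limited). The gripper opens to 85 mm and grips with 20 to 120 N. Pads are 22 mm wide; open, the fingers measure 114 mm over their backs; the gripper's body (76 mm by 85 mm) begins 54 mm behind the grasp point. The pads swing forward as they close: fully open they stand 13 mm farther back than shut.
Start: joints at [-77.722, 33.873, 2.773, 92.16, -1.908, 54.013, -1.931], TCP at [0.22, 0.691, 0.242] pointing down, gripper open.
Joint ranges: [-153.93, 153.93], [-27.13, 128.08], [-72.61, 78.16], [10.71, 143.7], [-87.88, 267.88], [4.46, 118.87], [-176.78, 176.78]. Speed limits (degrees/s): [147.25, 147.25, 180, 180, 180, 180, 180].

## Interface

Orientations are given as a 3x3 rotation matrix whose columns are the frame's x, y, z axes.
In Python, from plant import manip gives the robot as it stands.
- The arm moves only by the tool send_rows, never from a script. Its argument "rows" is one flat list of numbers, 7 for each row, row after row: the shift along the tool's x, y, z as a fraction of full scale, then the turn, a rotation vector about the tool's x, y, z as a fraction of full scale, then the gripper command: -1 is shut, 1 is fully open, values between are in proportion. A call has 1 to 10 rows; each row shifts and turns the commanded pose from where the row before left it, along the tool's axes as they then stand; what a row does not reach is not made up. Full scale, the value 1, is 0.25 m for a shift and 30 degrees for a turn. A row lasts 1/10 s, in which the tool goes at most 50 mm and 8.59 degrees, less where a joint would pass 70% of its speed; a pose out of reach is approached as far as the arm can. A call with a number of a shift or a turn outside -1 to 1 is refused whole. A call with a gripper value outside its range is refused whole. The fingers move at their own pace and stop on an object; "grip_force" is the grip in N (left out, the last holds). Time passes only in rows, so rows that do not move let the fingers close. It gives the time, the measured TCP pose, the force, the opening and the grip force at its end, in the units of the state.
- manip.get_state(): the state, without advancing time (a new reading comes with each control period).
- manip.capture(name): name is "scene" or "top" or "wrist"; returns the picture (384x512x3 uint8, blue, green, red); there is no depth.
- manip.get_calibration(name): a dict with "intrinsics" (3x3 intrinsics, pixels), "R" (3x3) and "t" (3): a world point X has camera coordinates R X + t. Camera axes: x right, y down, z forward; pixel columns grow to the right and rows downward; lengths in m; the calibration is good to about 2 mm. A picture is of the moment at which its call begins: read the wrist's pose just before it. get_calibration takes no time and is no camera call; for the wrist camera it gives the pose at the moment of the call.
- manip.close_job(): hands the job in; it is judged then, once.
Trained networks look in the newest picture that a camera, given by its name, has taken for a name from the list of things; names that differ only in an ending like _2 or _b are one class to them, and where a whole thing is asked for, a point or a joint stands for the part that bears it (a point fixed in the world has none). Each returns a list of dicts, best first, with "score" (0 to 1); they miss things now and then, are a little off and sometimes report something else, mostly with a low value. They report only what shows in the picture. A call takes as long as a camera call.
- manip.search_frame(camera, thing): "uv" ([column, row] in pixels, amid what is visible of it).
- manip.landmark_of(camera, thing): "uv" ([column, row] in pixels: a listed point, or the origin of a listed thing).
The state is a dict: "time": time; "joints": joint angles; "joint_vel": joint speeds; "joint_torque": joint torques, N m; "eef_pos": TCP position; "eef_rot": TCP orientation; "wrist_force": force on the tool from outside, world axes, zero at the start; "moment": the same for the moment, N m; "grip_width": finger opening in m; "gripper_force": force on a finger pad.
Only numpy, scipy, OpenCV 4.12 (cv2) and the standard library are available. Lean on these libraries where they do the work, as an engineer would, in place of code of your own. Each camera call takes 0.05 s, during which the arm holds its last target. There are 200 camera calls.

## Working session

There is one attempt and no reset: what is moved stays moved. The work goes in short steps, Python scripts to look and compute and a tool call to move; the robot and the scene stay as the last step left them, time stands still between calls to the robot, and variables do not carry over. Pictures are saved under pics/ and viewed, at most 10 in all, crops included, and the job is handed in when it is done.

Besides the shell and the picture viewer there is one more tool, called after "Emit:" by a JSON object that holds its "fn" and its "kwargs", one argument or row to a line. send_rows: Moves the arm, as the interface text tells. Shift numbers are shares of 0.25 m and turn numbers shares of 30 degrees, none past 1 either way. Its arguments: {"type":"object","properties":{"rows":{"type":"array","items":{"type":"number","minimum":-1,"maximum":1}},"grip_force":{"type":"number"}},"required":["rows"]}

```bash
mkdir -p pics
cat > h.py <<'E'
import numpy as np, cv2
from plant import manip
from scipy.optimize import least_squares
def cap(n,f=None):
    im=manip.capture(n)
    if f: cv2.imwrite('pics/'+f,im)
    return im
def proj(c,X):
    p=c['R']@np.asarray(X)+c['t']; q=np.array(c['intrinsics'])@p; return q[:2]/q[2]
def onplane(c,uv,z):
    R,t,K=map(np.array,(c['R'],c['t'],c['intrinsics'])); d=R.T@np.linalg.inv(K)@[*uv,1]; o=-R.T@t
    return o+d*(z-o[2])/d[2]
E
python3 - <<'E'
from h import *
np.set_printoptions(precision=4,suppress=True)
s=manip.get_state(); print({k:s[k] for k in('time','eef_pos','eef_rot','wrist_force','grip_width')},manip.tcp_to_tips)
Z=dict(tote_grip=.25,tote_bar=.22,store_tip=.215,station_tip=.215,station=0,store=0,plug=0,jar=0,module=0)
ims=[]
for n in('scene','top','wrist'):
    ims.append(cap(n,n+'0.png')); c=manip.get_calibration(n)
    print(n,-np.array(c['R']).T@c['t'])
    for th in Z:
        for r in manip.landmark_of(n,th)[:2]:
            print(th,r['score'],np.round(r['uv'],1),onplane(c,r['uv'],Z[th]))
    
print(manip.get_state()['time'])
cv2.imwrite('pics/a.png',cv2.resize(np.hstack(ims[:2]),(800,300)))
E
```

```text
{'time': 0.0, 'eef_pos': array([0.2194, 0.6901, 0.2411]), 'eef_rot': array([[-0.953 ,  0.3029, -0.0006],
       [ 0.3029,  0.953 , -0.0022],
       [-0.0001, -0.0023, -1.    ]]), 'wrist_force': array([ 0.313 ,  0.6367, -0.7601]), 'grip_width': 0.08541939766884532} 0.011
scene [ 1.2868 -0.6473  1.3184]
tote_grip 0.6 [309.8 142.3] [0.5283 0.2204 0.25  ]
tote_bar 0.97 [307.4 148.4] [0.5231 0.2185 0.22  ]
store_tip 0.71 [304.2 145.1] [0.5015 0.225  0.215 ]
station_tip 0.85 [200.9 218.6] [ 0.5378 -0.2171  0.215 ]
station_tip 0.37 [128.5 296.7] [ 0.6266 -0.5029  0.215 ]
store 0.58 [299.3 188.1] [0.5023 0.2254 0.    ]
plug 0.45 [240.9 218.6] [ 0.4783 -0.0266  0.    ]
jar 0.65 [341.9 160.7] [0.5026 0.4485 0.    ]
module 0.93 [128.5 296.5] [ 0.4973 -0.4744  0.    ]
module 0.23 [240.2 218.8] [ 0.4775 -0.029   0.    ]
top [0.4084 0.0117 1.4585]
tote_grip 0.8 [193.1 194.9] [0.53   0.2131 0.25  ]
tote_grip 0.74 [190.9 204.2] [0.4984 0.2195 0.25  ]
tote_bar 0.97 [190.8 201.3] [0.5107 0.2253 0.22  ]
store_tip 0.76 [193.6 205.2] [0.4976 0.2161 0.215 ]
station_tip 0.6 [314.8 193. ] [ 0.5463 -0.2061  0.215 ]
store 0.64 [191.5 201.3] [0.5289 0.2604 0.    ]
plug 0.55 [261.8 218. ] [ 0.4647 -0.027   0.    ]
jar 0.63 [141.1 205.3] [0.5097 0.464  0.    ]
module 0.64 [373.3 209. ] [ 0.5076 -0.4843  0.    ]
wrist [0.1441 0.7148 0.3737]
jar 0.51 [168.3 374. ] [0.495  0.4643 0.    ]
module 0.54 [168.2 374.9] [0.4966 0.4635 0.    ]
1.5
```

View picture.

Run:
```python
import cv2,numpy as np
s=cv2.imread('pics/scene0.png');t=cv2.imread('pics/top0.png')
a=cv2.resize(s[100:340,90:390],(750,600),interpolation=3)
cv2.imwrite('pics/s1.png',a)
cv2.imwrite('pics/t1.png',cv2.resize(t[120:270,120:400],(800,429),interpolation=3))
```

```text
(no output)
```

View pics/s1.png

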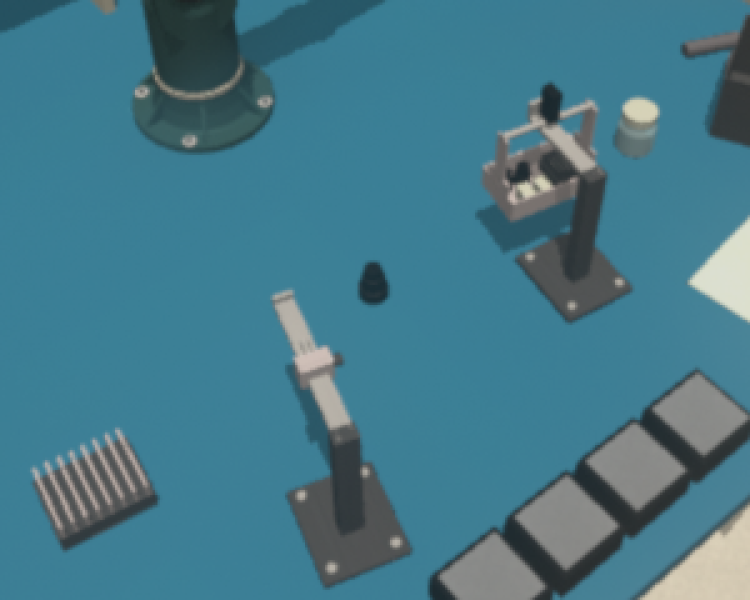

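View pics/t1.png

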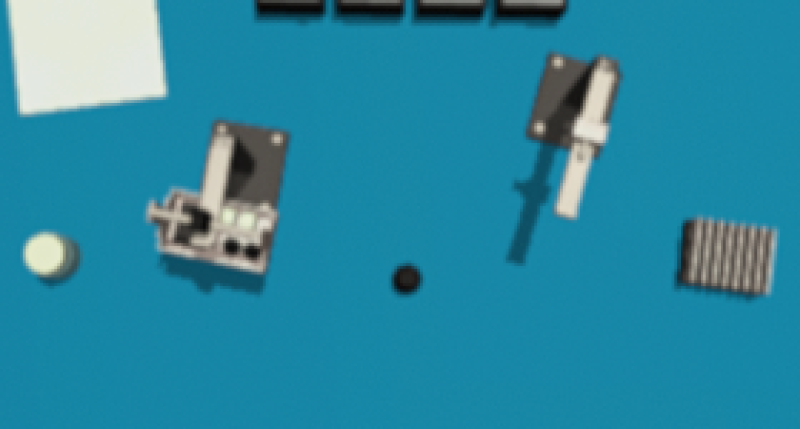

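The scene shows the tote on its hook at the upper right and the station at bottom centre, with the collar about half-way along its arm. I'm moving over the storage hook for a close look.

Emit:
{"fn": "send_rows", "kwargs": {
  "rows": [-0.149,-0.104,-0.049,0,0,0,1,-0.149,-0.104,-0.049,0,0,0,1,-0.149,-0.104,-0.049,0,0,0,1,-0.149,-0.104,-0.049,0,0,0,1,-0.149,-0.104,-0.049,0,0,0,1,-0.149,-0.104,-0.049,0,0,0,1,-0.149,-0.104,-0.049,0,0,0,1]
}}

```text
time: 2.2
eef_pos: [0.414, 0.4369, 0.3288]
eef_rot: [[-0.953, 0.303, 0.0], [0.303, 0.953, 0.0], [-0.0, 0.001, -1.0]]
wrist_force: [0.3, 0.2, 0.8]
grip_width: 0.0852
gripper_force: 0.0
```

Emit:
{"fn": "send_rows", "kwargs": {
  "rows": [-0.149,-0.104,-0.049,0,0,0,1,-0.149,-0.104,-0.049,0,0,0,1,-0.149,-0.104,-0.049,0,0,0,1,-0.149,-0.104,-0.049,0,0,0,1,-0.149,-0.104,-0.049,0,0,0,1,-0.149,-0.104,-0.049,0,0,0,1,0,0,0,0,0,0,1,0,0,0,0,0,0,1]
}}

```text
time: 3.0
eef_pos: [0.5796, 0.2206, 0.4019]
eef_rot: [[-0.952, 0.306, 0.001], [0.306, 0.952, 0.0], [-0.001, 0.001, -1.0]]
wrist_force: [-1.0, 1.3, -0.4]
grip_width: 0.085
gripper_force: 0.0
```

Run:
```python
from h import *
np.set_printoptions(precision=4,suppress=True)
s=manip.get_state(); print(s['time'],s['eef_pos'],s['eef_rot'],s['wrist_force'])
Z=dict(tote_grip=.25,tote_bar=.22,store_tip=.215,store=0)
cap('wrist','w1.png'); c=manip.get_calibration('wrist'); print(np.array(c['intrinsics']),-np.array(c['R']).T@c['t'],c['R'])
np.savez('w1.npz',**c)
for th in Z:
    for r in manip.landmark_of('wrist',th)[:2]:
        print(th,r['score'],np.round(r['uv'],1),onplane(c,r['uv'],Z[th]))
```

```text
3.0 [0.5796 0.2206 0.4019] [[-0.9519  0.3065  0.0007]
 [ 0.3065  0.9519  0.0004]
 [-0.0006  0.0006 -1.    ]] [-0.9626  1.3446 -0.4003]
[[324.4121   0.     257.4858]
 [  0.     324.4121 189.3256]
 [  0.       0.       1.    ]] [0.5029 0.2463 0.5329] [[ 0.3019  0.9533 -0.0005]
 [ 0.907  -0.2871  0.3081]
 [ 0.2936 -0.0934 -0.9514]]
tote_grip 0.89 [242.7 110. ] [0.5189 0.228  0.25  ]
tote_bar 0.57 [243.3 112.4] [0.5229 0.2259 0.22  ]
store_tip 0.97 [237.8  88.1] [0.5006 0.2276 0.215 ]
```

View pics/w1.png

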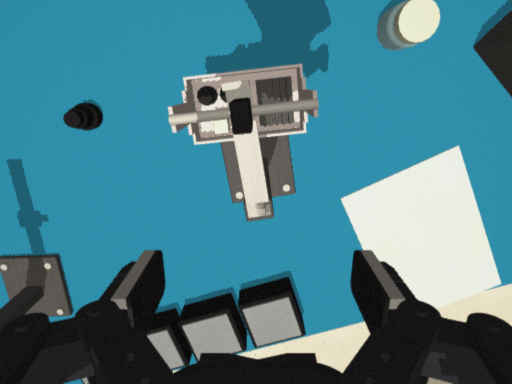

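The close view shows the crossbar running from about (172,119) to (317,103), with the tab near (242,114) and the hook column top near (260,212).

Run:
```python
from h import *
np.set_printoptions(precision=4,suppress=True)
c=dict(np.load('w1.npz'))
a=onplane(c,(172,119),.22);b=onplane(c,(317,103),.22);print(a,b,(a+b)/2, np.linalg.norm(a-b))
d=b-a;print('yaw of x axis',np.degrees(np.arctan2(-d[0],d[1])))
t=onplane(c,(237.8,88.1),.215)
for p in((249,145),(260,207)):
    q=onplane(c,p,.215);d=q-t;print(q,np.degrees(np.arctan2(d[1],d[0])),np.linalg.norm(d))
# arm edge lines, from red/gray threshold rows
im=cv2.imread('pics/w1.png')
for r in (150,165,180,195):
    g=im[r,215:300].astype(int).sum(1); k=np.where(g>480)[0]; 
    if len(k): print(r,215+k.min(),215+k.max(),onplane(c,(215+(k.min()+k.max())/2,r),.215))
```

```text
[0.5083 0.1595 0.22  ] [0.5355 0.2941 0.22  ] [0.5219 0.2268 0.22  ] 0.13731997603508317
yaw of x axis -11.437480681771765
[0.5547 0.221  0.215 ] -6.951995573403786 0.05451325717298824
[0.6204 0.2118 0.215 ] -7.540156734289825 0.1208612006922319
150 236 260 [0.5591 0.2185 0.215 ]
165 239 262 [0.5744 0.2162 0.215 ]
180 242 264 [0.5901 0.2138 0.215 ]
195 236 267 [0.605  0.2074 0.215 ]
```

Emit:
{"fn": "send_rows", "kwargs": {
  "rows": [0,0,0,0,0,-0.213,1,0.118,-0.011,0.1,0,0,0,1,0.117,-0.011,0.1,0,0,0,1,0,0,0.14,0,0,0,1,0,0,0.14,0,0,0,1,0,0,0.08,0,0,0,1,0,0,0,0,0,0,1,0,0,0,0,0,0,1]
}}

```text
time: 4.05
eef_pos: [0.5199, 0.229, 0.2618]
eef_rot: [[-0.981, 0.194, -0.0], [0.194, 0.981, 0.0], [0.0, 0.0, -1.0]]
wrist_force: [-0.4, 1.0, 0.7]
grip_width: 0.0855
gripper_force: 0.0
```

Run:
```python
from h import *
np.set_printoptions(precision=4,suppress=True)
s=manip.get_state(); print(s['time'],s['eef_pos'],s['eef_rot'],s['wrist_force'])
Z=dict(tote_grip=.25,tote_bar=.22,store_tip=.215)
cap('wrist','w2.png'); c=manip.get_calibration('wrist')
for th in Z:
    for r in manip.landmark_of('wrist',th)[:2]:
        print(th,r['score'],np.round(r['uv'],1),onplane(c,r['uv'],Z[th]))
```

```text
4.05 [0.5199 0.229  0.2618] [[-0.9811  0.1936 -0.0001]
 [ 0.1936  0.9811  0.0001]
 [ 0.0001  0.0001 -1.    ]] [-0.4173  1.0195  0.7145]
tote_bar 0.83 [248.3 234.2] [0.5247 0.2227 0.22  ]
store_tip 0.74 [248.  195.8] [0.5028 0.2269 0.215 ]
```

View pics/w2.png

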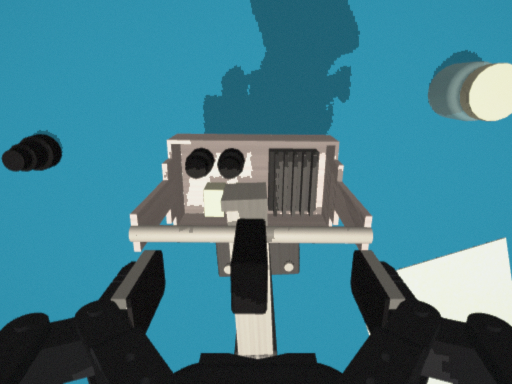

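The bar sits level at row 234 and the tab is at column 250, just left of the pads' midline at 258. I'll make a small correction, lower to grasp height and close.

Emit:
{"fn": "send_rows", "kwargs": {
  "rows": [-0.012,-0.014,0.03,0,0,0,1,0,0,0.03,0,0,0,1,0,0,0,0,0,0,1,0,0,0,0,0,0,-0.3,0,0,0,0,0,0,-0.5,0,0,0,0,0,0,-0.6,0,0,0,0,0,0,-0.7,0,0,0,0,0,0,-1,0,0,0,0,0,0,-1,0,0,0,0,0,0,-1],
  "grip_force": 60
}}

```text
time: 5.25
eef_pos: [0.5224, 0.2243, 0.2468]
eef_rot: [[-0.981, 0.195, 0.0], [0.195, 0.981, 0.0], [-0.0, 0.0, -1.0]]
wrist_force: [-0.1, 0.8, 1.3]
grip_width: 0.0151
gripper_force: 58.7
```

Emit:
{"fn": "send_rows", "kwargs": {
  "rows": [0,0,-0.02,0,0,0,-1,0,0,-0.04,0,0,0,-1,0,0,-0.05,0,0,0,-1,0,0,-0.05,0,0,0,-1,0,0,0,0,0,0,-1]
}}

```text
time: 5.75
eef_pos: [0.5239, 0.2248, 0.2892]
eef_rot: [[-0.981, 0.195, 0.005], [0.195, 0.981, 0.002], [-0.004, 0.003, -1.0]]
wrist_force: [0.1, 0.5, -4.1]
grip_width: 0.0151
gripper_force: 58.6
```

Emit:
{"fn": "send_rows", "kwargs": {
  "rows": [0.06,0,0,0,0,0,-1,0.12,0,0,0,0,0,-1,0.12,0,0,0,0,0,-1,0.06,0,-0.06,0,0,0,-1,0,0,-0.12,0,0,0,-1,0,0,-0.15,0,0,0,-1,0,0,-0.15,0,0,0,-1,0,0,-0.06,0,0,0,-1]
}}

```text
time: 6.55
eef_pos: [0.4338, 0.2425, 0.4247]
eef_rot: [[-0.981, 0.194, 0.004], [0.194, 0.981, 0.003], [-0.003, 0.004, -1.0]]
wrist_force: [0.7, 0.5, -3.9]
grip_width: 0.0154
gripper_force: 58.9
```

Emit:
{"fn": "send_rows", "kwargs": {
  "rows": [-0.05,-0.06,0,0,0,0,-1,-0.1,-0.117,0,0,0,0,-1,-0.1,-0.117,0,0,0,0,-1,-0.1,-0.117,0,0,0,0,-1,-0.1,-0.117,0,0,0,0,-1,-0.1,-0.117,0,0,0,0,-1,-0.1,-0.117,0,0,0,0,-1,-0.1,-0.117,0,0,0,0,-1,-0.05,-0.06,0,0,0,0,-1,0,0,0,0,0,0,-1]
}}

```text
time: 7.55
eef_pos: [0.5839, -0.0313, 0.4205]
eef_rot: [[-0.98, 0.201, -0.002], [0.201, 0.98, -0.002], [0.001, -0.003, -1.0]]
wrist_force: [0.1, -0.3, -4.0]
grip_width: 0.0155
gripper_force: 59.0
```

Run:
```python
from h import *
np.set_printoptions(precision=4,suppress=True)
s=manip.get_state(); print(s['time'],s['eef_pos'],s['eef_rot'],s['wrist_force'])
Z=dict(station_tip=.215,station=0,tote_grip=s['eef_pos'][2]+.003,pin=.221)
cap('wrist','w3.png'); c=manip.get_calibration('wrist');np.savez('w3.npz',**c)
for th in Z:
    for r in manip.landmark_of('wrist',th)[:2]:
        print(th,r['score'],np.round(r['uv'],1),onplane(c,r['uv'],Z[th]))
```

```text
7.55 [ 0.5839 -0.0313  0.4205] [[-0.9796  0.2009 -0.0018]
 [ 0.2009  0.9796 -0.0025]
 [ 0.0013 -0.0028 -1.    ]] [ 0.1058 -0.3026 -4.0158]
station_tip 0.87 [ 80.6 160.8] [ 0.5439 -0.2128  0.215 ]
station 0.48 [248.4  60.6] [ 0.4667 -0.0207  0.    ]
tote_grip 0.57 [256.6 270.4] [ 0.5841 -0.0293  0.4235]Traceback (most recent call last):
  File "<stdin>", line 7, in <module>
ValueError: it knows: jar, module, plug, station, station_tip, store, store_tip, tote_bar, tote_grip
```

View pics/w3.png

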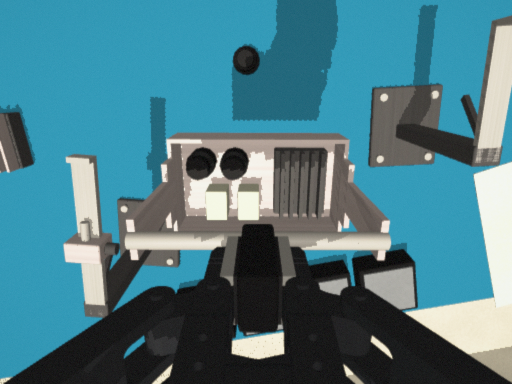

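The view shows the station arm from the lip at (83,159) to the column at (97,311), the pin's end near (85,221) and the collar near (89,248). The tote bar is level along row 241.

Run:
```python
from h import *
np.set_printoptions(precision=4,suppress=True)
c=dict(np.load('w3.npz')); im=cv2.imread('pics/w3.png')
P=[]
for r in (172,180,190,200,210,280,290,298):
    g=im[r,60:125].astype(int)[:,2]; k=np.where(g>110)[0]
    u=(60+k.min(),60+k.max()); P.append(onplane(c,(sum(u)/2,r),.215)); print(r,u,P[-1], np.linalg.norm(onplane(c,(u[0],r),.215)-onplane(c,(u[1],r),.215)))
P=np.array(P)
f=np.polyfit(P[:,0],P[:,1],1); yaw=np.arctan(f[0]); print('yaw',np.degrees(yaw))
ex=np.array([np.cos(yaw),np.sin(yaw)])
print('lip pix',onplane(c,(83,155),.223),onplane(c,(83,160.8),.215))
tip=np.array([.5439,-.2128]);
for n,p,z in(('pinend',(85,221),.221),('pintop',(85,221),.226),('collar top front',(88,237),.233),('column',(97,306),.215)):
    q=onplane(c,p,z)[:2]; print(n,q,(q-tip)@ex)
cv2.imwrite('pics/w3z.png',cv2.resize(im[145:325,50:130],(320,720),interpolation=2)[:600])
```

```text
172 (np.int64(71), np.int64(94)) [ 0.556  -0.2152  0.215 ] 0.02471868223989433
180 (np.int64(72), np.int64(94)) [ 0.5646 -0.2179  0.215 ] 0.023829849652433673
190 (np.int64(73), np.int64(95)) [ 0.5756 -0.2209  0.215 ] 0.024066275512714754
200 (np.int64(74), np.int64(96)) [ 0.5868 -0.2239  0.215 ] 0.02430743981198007
210 (np.int64(75), np.int64(124)) [ 0.6012 -0.2123  0.215 ] 0.05467968081377438
280 (np.int64(83), np.int64(103)) [ 0.6853 -0.2509  0.215 ] 0.02402356575033083
290 (np.int64(84), np.int64(103)) [ 0.6988 -0.2551  0.215 ] 0.02307388793832903
298 (np.int64(84), np.int64(104)) [ 0.7097 -0.2585  0.215 ] 0.024504303641666135
yaw -16.162490452398313
lip pix [ 0.5377 -0.2034  0.223 ] [ 0.5444 -0.2103  0.215 ]
pinend [ 0.6088 -0.229 ] 0.06681098434354364
pintop [ 0.6072 -0.2257] 0.06441092437588947
collar top front [ 0.6235 -0.2247] 0.07979673341593754
column [ 0.7215 -0.2589] 0.1834428490914695
```

View pics/w3z.png

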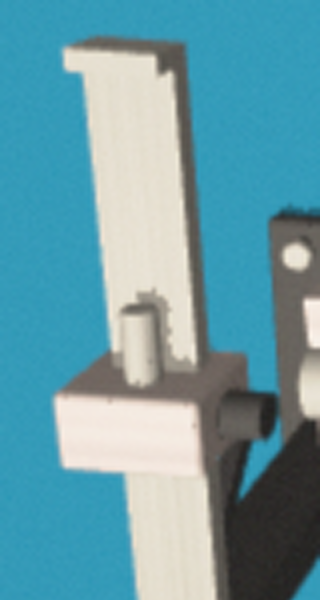

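Emit:
{"fn": "send_rows", "kwargs": {
  "rows": [0,0,0,0,0,0.138,-1,0.053,-0.123,0,0,0,0,-1,0.053,-0.123,0,0,0,0,-1,0.053,-0.123,0,0,0,0,-1,0.053,-0.123,0,0,0,0,-1,0.053,-0.123,0,0,0,0,-1,0.053,-0.123,0,0,0,0,-1,0,0,0,0,0,0,-1]
}}

```text
time: 8.55
eef_pos: [0.4544, -0.1879, 0.4217]
eef_rot: [[-0.963, 0.271, -0.002], [0.271, 0.963, -0.001], [0.002, -0.002, -1.0]]
wrist_force: [-0.1, 0.2, -3.3]
grip_width: 0.0156
gripper_force: 59.5
```

Emit:
{"fn": "send_rows", "kwargs": {
  "rows": [0,0,0.1,0,0,0,-1,0,0,0.15,0,0,0,-1,0,0,0.15,0,0,0,-1,0,0,0.12,0,0,0,-1,0,0,0.1,0,0,0,-1,0,0,0,0,0,0,-1,0,0,0,0,0,0,-1]
}}

```text
time: 9.25
eef_pos: [0.4593, -0.1833, 0.2669]
eef_rot: [[-0.965, 0.264, 0.0], [0.264, 0.965, 0.0], [0.0, 0.0, -1.0]]
wrist_force: [0.3, -0.3, -3.1]
grip_width: 0.0149
gripper_force: 59.5
```

```bash
cat > st.py <<'E'
from h import *
np.set_printoptions(precision=4,suppress=True)
s=manip.get_state(); tip=np.array([.544,-.212]); a=np.radians(-15.75); ex=np.array([np.cos(a),np.sin(a)]); ey=np.array([-ex[1],ex[0]])
d=s['eef_pos'][:2]-tip; y=s['eef_rot'][:,1]
print(s['time'],s['eef_pos'],'s,lat mm',1000*d@ex,1000*d@ey,'yaw',np.degrees(np.arctan2(-y[0],y[1])),'F',s['wrist_force'],'Fx,y',s['wrist_force'][:2]@ex,s['wrist_force'][:2]@ey,'M',s['moment'],s['eef_rot'][:,2])
E
python3 - <<'E'
import st
from h import *
for n in('scene','top'):
    cap(n,n+'2.png'); c=manip.get_calibration(n)
    for th,z in dict(tote_grip=.271,tote_bar=.241,station_tip=.215).items():
        for r in manip.landmark_of(n,th)[:1]: print(n,th,r['score'],r['uv'],onplane(c,r['uv'],z))
a=cv2.imread('pics/scene2.png')[130:290,130:330]
cv2.imwrite('pics/s2z.png',cv2.resize(a,(750,600),interpolation=2))
E
```

```text
9.25 [ 0.4593 -0.1833  0.2669] s,lat mm -89.3215201775757 4.67098103281964 yaw -15.279603244729325 F [ 0.2516 -0.3128 -3.0974] Fx,y 0.32707354205777356 -0.23270810126291527 M [-0.0483 -0.0516  0.0112] [ 0.      0.0004 -1.    ]
scene tote_grip 0.98 [191.9, 184.4] [ 0.4571 -0.1869  0.271 ]
scene tote_bar 0.79 [196.8, 190.8] [ 0.4632 -0.1768  0.241 ]
scene station_tip 0.9 [198.4, 217.1] [ 0.5288 -0.2195  0.215 ]
top tote_grip 0.68 [313.0, 216.4] [ 0.4618 -0.19    0.271 ]
top tote_bar 0.61 [311.1, 217.7] [ 0.4586 -0.1886  0.241 ]
top station_tip 0.62 [315.7, 194.6] [ 0.5408 -0.2092  0.215 ]
```

View pics/s2z.png

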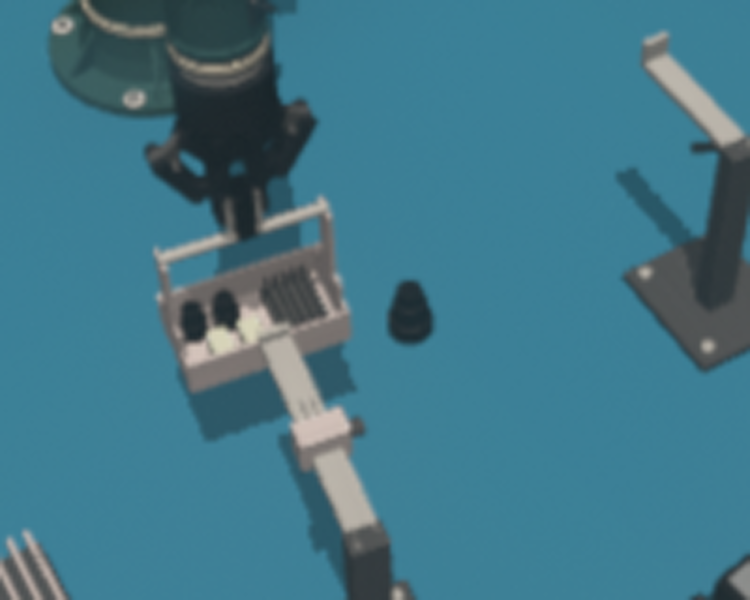

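The tote hangs level in front of the station tip, clear of everything. I'll slide it in over the lip.

Emit:
{"fn": "send_rows", "kwargs": {
  "rows": [-0.03,-0.009,0,0,0,0.016,-1,-0.09,-0.009,0,0,0,0,-1,-0.09,0,0,0,0,0,-1,-0.09,0,0,0,0,0,-1,-0.09,0,0,0,0,0,-1,-0.074,0,0,0,0,0,-1,0,0,0,0,0,0,-1,0,0,0,0,0,0,-1]
}}

```text
time: 10.45
eef_pos: [0.5692, -0.2205, 0.2661]
eef_rot: [[-0.962, 0.273, -0.001], [0.273, 0.962, 0.0], [0.001, -0.0, -1.0]]
wrist_force: [-0.7, -0.7, -4.0]
grip_width: 0.0154
gripper_force: 59.6
```

```bash
python3 st.py
python3 - <<'E'
from h import *
cap('wrist','w4.png'); c=manip.get_calibration('wrist'); np.savez('w4.npz',**c)
for r in manip.landmark_of('wrist','station_tip')[:2]+manip.landmark_of('wrist','tote_bar')[:1]: print(r,onplane(c,r['uv'],.215))
E
```

```text
10.45 [ 0.5692 -0.2205  0.2661] s,lat mm 26.56733279292937 -1.2946301802984914 yaw -15.870498932363772 F [-0.6842 -0.7269 -3.9967] Fx,y -0.46117647480409935 -0.8852772638891608 M [0.0264 0.0123 0.0285] [-0.0013  0.0001 -1.    ]
{'uv': [253.7, 184.6], 'score': 0.58} [ 0.54567089 -0.21638336  0.215     ]
{'uv': [256.6, 240.7], 'score': 0.91} [ 0.58131843 -0.22473897  0.215     ]
```

View pics/w4.png

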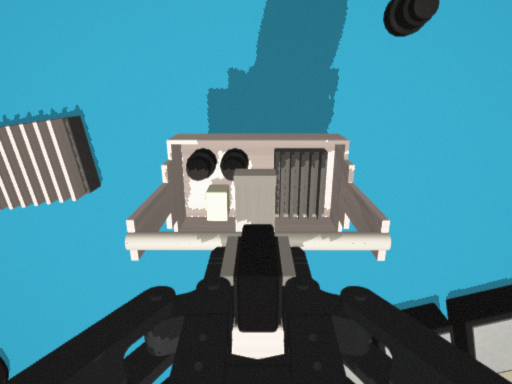

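The arm shows at columns 234 to 276 between the end plates, about 1 mm left of the tab, so I'm lowering onto it gently.

Emit:
{"fn": "send_rows", "kwargs": {
  "rows": [0,-0.005,0.02,0,0,0,-1,0,0,0.024,0,0,0,-1,0,0,0.012,0,0,0,-1,0,0,0.006,0,0,0,-1,0,0,0,0,0,0,-1]
}}

```text
time: 11.1
eef_pos: [0.5687, -0.2214, 0.2506]
eef_rot: [[-0.962, 0.273, -0.001], [0.273, 0.962, 0.0], [0.001, 0.0, -1.0]]
wrist_force: [1.0, -0.2, -3.1]
grip_width: 0.0153
gripper_force: 59.5
```

Emit:
{"fn": "send_rows", "kwargs": {
  "rows": [0,0,0.004,0,0,0,-1,0,0,0.004,0,0,0,-1,0,0,0,0,0,0,-1]
}}

```text
time: 11.4
eef_pos: [0.5689, -0.2215, 0.249]
eef_rot: [[-0.962, 0.273, -0.0], [0.273, 0.962, 0.0], [0.0, 0.0, -1.0]]
wrist_force: [0.7, -0.5, -4.2]
grip_width: 0.0151
gripper_force: 59.5
```

Emit:
{"fn": "send_rows", "kwargs": {
  "rows": [0,0,0.004,0,0,0,-1,0,0,0.002,0,0,0,-1,0,0,0,0,0,0,-1]
}}

```text
time: 11.7
eef_pos: [0.5688, -0.2215, 0.2475]
eef_rot: [[-0.962, 0.273, -0.0], [0.273, 0.962, 0.0], [0.0, -0.0, -1.0]]
wrist_force: [-0.1, -0.5, -4.7]
grip_width: 0.0154
gripper_force: 59.5
```

Emit:
{"fn": "send_rows", "kwargs": {
  "rows": [0,0,0.002,0,0,0,-1,0,0,0,0,0,0,-1]
}}

```text
time: 11.9
eef_pos: [0.5689, -0.2215, 0.247]
eef_rot: [[-0.962, 0.273, -0.0], [0.273, 0.962, -0.0], [0.0, -0.0, -1.0]]
wrist_force: [-1.1, 0.0, -3.7]
grip_width: 0.0151
gripper_force: 59.5
```

Emit:
{"fn": "send_rows", "kwargs": {
  "rows": [0,0,0.002,0,0,0,-1,0,0,0,0,0,0,-1]
}}

```text
time: 12.1
eef_pos: [0.5689, -0.2215, 0.2469]
eef_rot: [[-0.962, 0.273, 0.0], [0.273, 0.962, 0.0], [-0.0, 0.0, -1.0]]
wrist_force: [-0.6, 1.4, -0.1]
grip_width: 0.0153
gripper_force: 59.8
```

Emit:
{"fn": "send_rows", "kwargs": {
  "rows": [0,0,0.002,0,0,0,-1,0,0,0,0,0,0,-1]
}}

```text
time: 12.3
eef_pos: [0.569, -0.2215, 0.2468]
eef_rot: [[-0.962, 0.273, 0.0], [0.273, 0.962, 0.0], [-0.0, 0.0, -1.0]]
wrist_force: [-1.0, 1.3, 3.7]
grip_width: 0.0154
gripper_force: 60.4
```

Emit:
{"fn": "send_rows", "kwargs": {
  "rows": [0,0,0.002,0,0,0,-1,0,0,0,0,0,0,-1]
}}

```text
time: 12.5
eef_pos: [0.569, -0.2216, 0.2467]
eef_rot: [[-0.962, 0.273, 0.001], [0.273, 0.962, 0.0], [-0.0, 0.001, -1.0]]
wrist_force: [-3.1, 1.2, 6.7]
grip_width: 0.0159
gripper_force: 61.0
```

Contact made: about 10 N on the arm. I'll ease to about 4 N and slide inward.

Emit:
{"fn": "send_rows", "kwargs": {
  "rows": [0,0,-0.004,0,0,0,-1,-0.01,0,0,0,0,0,-1,-0.02,0,0,0,0,0,-1,-0.02,0,0,0,0,0,-1]
}}

```text
time: 12.9
eef_pos: [0.579, -0.2248, 0.2468]
eef_rot: [[-0.962, 0.274, -0.004], [0.274, 0.962, 0.002], [0.005, 0.0, -1.0]]
wrist_force: [-5.1, 1.8, 6.8]
grip_width: 0.0154
gripper_force: 61.1
```

Emit:
{"fn": "send_rows", "kwargs": {
  "rows": [-0.02,0,0,0,0,0,-1,-0.016,0,0,0,0,0,-1,-0.01,0,0,0,0,0,-1,0,0,0,0,0,0,-1]
}}

```text
time: 13.3
eef_pos: [0.5914, -0.2285, 0.2468]
eef_rot: [[-0.962, 0.274, -0.002], [0.274, 0.962, 0.0], [0.002, -0.0, -1.0]]
wrist_force: [-2.8, 1.2, 5.1]
grip_width: 0.0153
gripper_force: 60.8
```

```bash
python3 st.py
```

```text
13.3 [ 0.5914 -0.2285  0.2468] s,lat mm 50.09282099030752 -2.979271844938861 yaw -15.880735975935014 F [-2.8088  1.1665  5.1123] Fx,y -3.0200037141406395 0.3603156027908726 M [ 0.2268  0.9428 -0.0312] [-0.0016  0.0001 -1.    ]
```

Emit:
{"fn": "send_rows", "kwargs": {
  "rows": [0,0,-0.003,0,0,0,-1,-0.008,0,0,0,0,0,-1,-0.008,0,0,0,0,0,-1,0,0,0,0,0,0,-1]
}}

```text
time: 13.7
eef_pos: [0.5962, -0.2292, 0.2469]
eef_rot: [[-0.962, 0.273, 0.0], [0.273, 0.962, -0.0], [-0.0, -0.0, -1.0]]
wrist_force: [-1.4, 0.5, -2.7]
grip_width: 0.0154
gripper_force: 60.0
```

Emit:
{"fn": "send_rows", "kwargs": {
  "rows": [-0.006,0,0,0,0,0,-1,-0.006,0,0,0,0,0,-1,0,0,0,0,0,0,-1]
}}

```text
time: 14.0
eef_pos: [0.5967, -0.2293, 0.2468]
eef_rot: [[-0.962, 0.273, -0.005], [0.273, 0.962, 0.002], [0.005, 0.001, -1.0]]
wrist_force: [-5.5, 1.2, 1.0]
grip_width: 0.0153
gripper_force: 60.3
```

Emit:
{"fn": "send_rows", "kwargs": {
  "rows": [-0.006,0,0,0,0,0,-1,-0.006,0,0,0,0,0,-1,0,0,0,0,0,0,-1]
}}

```text
time: 14.3
eef_pos: [0.5983, -0.2299, 0.2468]
eef_rot: [[-0.962, 0.274, -0.007], [0.274, 0.962, 0.003], [0.008, 0.001, -1.0]]
wrist_force: [-7.9, 2.2, 4.0]
grip_width: 0.0152
gripper_force: 60.5
```

```bash
python3 st.py
```

```text
14.3 [ 0.5983 -0.2299  0.2468] s,lat mm 57.12412449054938 -2.4558511189297576 yaw -15.883613669427717 F [-7.9161  2.1746  3.9694] Fx,y -8.209197437290042 -0.05584456611846056 M [ 0.5831  1.8249 -0.0236] [-0.0075  0.0033 -1.    ]
```

Pin contact felt at about 55 mm (8 N along the arm). I'm continuing gently.

Emit:
{"fn": "send_rows", "kwargs": {
  "rows": [-0.006,0,-0.002,0,0,0,-1,-0.006,0,0,0,0,0,-1,0,0,0,0,0,0,-1]
}}

```text
time: 14.6
eef_pos: [0.6015, -0.2307, 0.2469]
eef_rot: [[-0.962, 0.274, -0.007], [0.274, 0.962, 0.003], [0.007, 0.001, -1.0]]
wrist_force: [-6.6, 1.8, 1.5]
grip_width: 0.0154
gripper_force: 60.2
```

Emit:
{"fn": "send_rows", "kwargs": {
  "rows": [-0.006,0,-0.001,0,0,0,-1,-0.006,0,0,0,0,0,-1,0,0,0,0,0,0,-1]
}}

```text
time: 14.9
eef_pos: [0.6045, -0.2316, 0.2469]
eef_rot: [[-0.962, 0.274, -0.007], [0.274, 0.962, 0.003], [0.007, 0.001, -1.0]]
wrist_force: [-5.6, 2.0, -0.1]
grip_width: 0.0155
gripper_force: 60.2
```

```bash
python3 st.py
```

```text
14.9 [ 0.6045 -0.2316  0.2469] s,lat mm 63.55893899290445 -2.3983979880479573 yaw -15.875170107491119 F [-5.6363  2.0001 -0.1206] Fx,y -5.967584894626273 0.3950951390922328 M [0.349  1.3768 0.0225] [-0.0067  0.0027 -1.    ]
```

Moving at a steady 6 N. I expect the stop near 66 mm.

Emit:
{"fn": "send_rows", "kwargs": {
  "rows": [-0.004,0,0,0,0,0,-1,-0.004,0,0,0,0,0,-1,0,0,0,0,0,0,-1]
}}

```text
time: 15.2
eef_pos: [0.6063, -0.2321, 0.2469]
eef_rot: [[-0.962, 0.274, -0.007], [0.274, 0.962, 0.003], [0.007, 0.001, -1.0]]
wrist_force: [-5.9, 1.9, -1.7]
grip_width: 0.0152
gripper_force: 60.2
```

Emit:
{"fn": "send_rows", "kwargs": {
  "rows": [-0.004,0,0,0,0,0,-1,0,0,0,0,0,0,-1]
}}

```text
time: 15.4
eef_pos: [0.6067, -0.2322, 0.2469]
eef_rot: [[-0.962, 0.274, -0.008], [0.274, 0.962, 0.003], [0.009, 0.001, -1.0]]
wrist_force: [-6.4, 1.8, 1.4]
grip_width: 0.0154
gripper_force: 60.2
```

Emit:
{"fn": "send_rows", "kwargs": {
  "rows": [-0.004,0,0,0,0,0,-1,0,0,0,0,0,0,-1]
}}

```text
time: 15.6
eef_pos: [0.6069, -0.2323, 0.2469]
eef_rot: [[-0.962, 0.274, -0.01], [0.274, 0.962, 0.004], [0.011, 0.001, -1.0]]
wrist_force: [-9.3, 2.9, 2.6]
grip_width: 0.0152
gripper_force: 60.3
```

```bash
python3 st.py
```

```text
15.6 [ 0.6069 -0.2323  0.2469] s,lat mm 66.00364105375006 -2.4523136860799006 yaw -15.88641366051177 F [-9.2911  2.8599  2.5787] Fx,y -9.718548306346323 0.23050613497931893 M [0.5618 2.023  0.0607] [-0.0099  0.0042 -0.9999]
```

Emit:
{"fn": "send_rows", "kwargs": {
  "rows": [-0.004,0,-0.001,0,0,0,-1,0,0,0,0,0,0,-1]
}}

```text
time: 15.8
eef_pos: [0.6132, -0.2338, 0.2481]
eef_rot: [[-0.962, 0.273, 0.002], [0.273, 0.962, -0.001], [-0.002, -0.0, -1.0]]
wrist_force: [-0.5, -0.4, -3.3]
grip_width: 0.0152
gripper_force: 59.7
```

Emit:
{"fn": "send_rows", "kwargs": {
  "rows": [-0.004,0,-0.001,0,0,0,-1,0,0,0,0,0,0,-1]
}}

```text
time: 16.0
eef_pos: [0.6133, -0.2339, 0.2482]
eef_rot: [[-0.962, 0.273, -0.0], [0.273, 0.962, 0.0], [0.0, 0.0, -1.0]]
wrist_force: [-1.7, -0.6, -3.8]
grip_width: 0.0153
gripper_force: 59.6
```

```bash
python3 st.py
```

```text
16.0 [ 0.6133 -0.2339  0.2482] s,lat mm 72.67618767360716 -2.262995347344205 yaw -15.846356585154385 F [-1.7263 -0.5507 -3.7592] Fx,y -1.5120383824951038 -0.9986445977161179 M [ 0.0509  0.225  -0.0208] [-0.0003  0.0001 -1.    ]
```

The gripper jumped forward about 6 mm and the load came off. I need to look before doing more.

Run:
```python
from h import *
w=cap('wrist','w5.png'); s=cap('scene','s5.png'); np.savez('w5.npz',**manip.get_calibration('wrist'))
a=cv2.resize(s[150:270,140:260],(420,420),interpolation=2)
b=cv2.resize(w[100:380,110:400],(380,367),interpolation=2); b=cv2.copyMakeBorder(b,0,53,0,0,0)
cv2.imwrite('pics/c5.png',np.hstack([a,b]))
for n in('wrist','scene'):
    for th in('tote_bar','tote_grip','station_tip'):
        print(n,th,manip.landmark_of(n,th)[:1])
```

```text
wrist tote_bar [{'uv': [257.7, 242.5], 'score': 0.57}]
wrist tote_grip [{'uv': [260.4, 267.4], 'score': 0.58}]
wrist station_tip [{'uv': [254.4, 106.2], 'score': 0.67}]
scene tote_bar [{'uv': [210.7, 240.6], 'score': 0.69}]
scene tote_grip [{'uv': [210.2, 231.5], 'score': 0.85}]
scene station_tip []
```

View pics/c5.png

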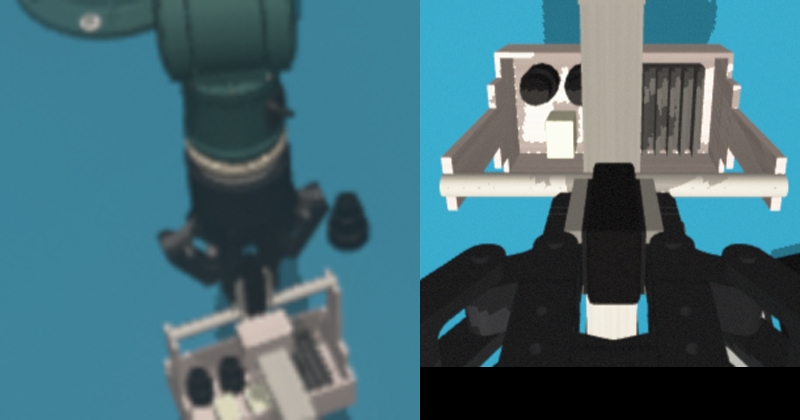

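Run:
```python
from h import *
np.set_printoptions(precision=4,suppress=True)
tip=np.array([.544,-.212]); a=np.radians(-15.75); ex=np.array([np.cos(a),np.sin(a)])
S=lambda c,uv,z:(onplane(c,uv,z)[:2]-tip)@ex*1000
c3=dict(np.load('w3.npz'));c5=dict(np.load('w5.npz'));c4=dict(np.load('w4.npz'))
print('tip w3',S(c3,(83,160.8),.215),'pin end bottom',S(c3,(85,221),.216),'collar front bottom',S(c3,(88,234),.215),'collar top front',S(c3,(88,243.5),.233),'collar top back',S(c3,(91,262.5),.233))
print('tip w4',S(c4,(253.7,184.6),.215),'w5',S(c5,(254.4,106.2),.215),'bar w5',S(c5,(257.7,242.5),.221),'bar w4',S(c4,(257.5,241),.239))
c=manip.get_calibration('scene')
for s in(80,87,104,111):
    print(s,[proj(c,[*(tip+ex*s/1e3+np.array([-ex[1],ex[0]])*l),.233]) for l in(-.02,.02)])
s=cv2.imread('pics/s5.png'); o=cv2.imread('pics/scene2.png')
k=lambda i:cv2.resize(i[205:275,180:250],(400,400),interpolation=2)
cv2.imwrite('pics/c6.png',np.hstack([k(o),k(s)]))
```

```text
tip w3 -0.04140116752348726 pin end bottom 69.32875358743192 collar front bottom 85.80586211147788 collar top front 87.89630991560794 collar top back 111.36826978553384
tip w4 2.797972741277639 w5 3.8595246307955353 bar w5 75.34531652075027 bar w4 27.388373689920524
80 [array([206.1347, 238.6389]), array([219.8253, 233.9248])]
87 [array([207.0118, 240.5735]), array([220.7383, 235.8283])]
104 [array([209.1653, 245.3238]), array([222.98  , 240.5017])]
111 [array([210.0619, 247.3014]), array([223.9131, 242.4471])]
```

View pics/c6.png

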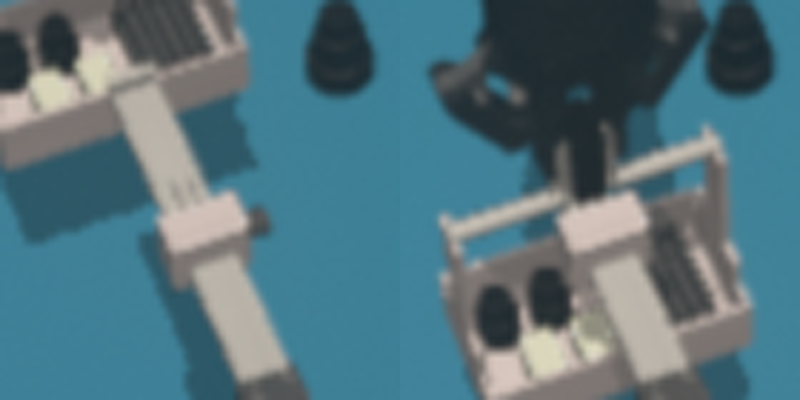

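The collar hasn't moved, and the bar sits about 16 mm off its face, close to where a fully pushed pin would put it. I'll settle the weight again and feel the stop.

Emit:
{"fn": "send_rows", "kwargs": {
  "rows": [0,0,0.004,0,0,0,-1,0,0,0.002,0,0,0,-1,0,0,0,0,0,0,-1]
}}

```text
time: 16.7
eef_pos: [0.6133, -0.2342, 0.2476]
eef_rot: [[-0.962, 0.273, 0.0], [0.273, 0.962, -0.0], [-0.0, 0.0, -1.0]]
wrist_force: [-1.7, 0.4, -0.4]
grip_width: 0.015
gripper_force: 59.9
```

Emit:
{"fn": "send_rows", "kwargs": {
  "rows": [0,0,0.002,0,0,0,-1,0,0,0,0,0,0,-1]
}}

```text
time: 16.9
eef_pos: [0.6132, -0.2342, 0.2474]
eef_rot: [[-0.962, 0.273, 0.001], [0.273, 0.962, 0.0], [-0.001, 0.0, -1.0]]
wrist_force: [-2.1, 1.0, 3.6]
grip_width: 0.0156
gripper_force: 60.3
```

```bash
python3 st.py
```

```text
16.9 [ 0.6132 -0.2342  0.2474] s,lat mm 72.67328337604573 -2.5741622410847818 yaw -15.870639835014462 F [-2.1119  1.0288  3.5923] Fx,y -2.311834067506124 0.4169633043883886 M [ 0.349   0.6425 -0.0699] [ 0.0006  0.0001 -1.    ]
```

Emit:
{"fn": "send_rows", "kwargs": {
  "rows": [-0.004,0,-0.002,0,0,0,-1,0,0,0,0,0,0,-1]
}}

```text
time: 17.1
eef_pos: [0.6134, -0.2343, 0.2474]
eef_rot: [[-0.962, 0.274, -0.001], [0.274, 0.962, 0.001], [0.002, 0.0, -1.0]]
wrist_force: [-5.3, 1.9, 4.6]
grip_width: 0.0154
gripper_force: 60.5
```

Emit:
{"fn": "send_rows", "kwargs": {
  "rows": [-0.004,0,0,0,0,0,-1,0,0,0,0,0,0,-1]
}}

```text
time: 17.3
eef_pos: [0.6135, -0.2343, 0.2474]
eef_rot: [[-0.962, 0.274, -0.003], [0.274, 0.962, 0.002], [0.004, 0.001, -1.0]]
wrist_force: [-6.1, 3.0, 6.1]
grip_width: 0.0154
gripper_force: 60.8
```

Emit:
{"fn": "send_rows", "kwargs": {
  "rows": [-0.004,0,0,0,0,0,-1,0,0,0,0,0,0,-1]
}}

```text
time: 17.5
eef_pos: [0.6136, -0.2344, 0.2473]
eef_rot: [[-0.962, 0.274, -0.005], [0.274, 0.962, 0.002], [0.006, 0.001, -1.0]]
wrist_force: [-8.4, 3.5, 8.0]
grip_width: 0.0152
gripper_force: 61.1
```

```bash
python3 st.py
```

```text
17.5 [ 0.6136 -0.2344  0.2473] s,lat mm 73.06620792124335 -2.635017899728858 yaw -15.881385147814273 F [-8.372   3.4618  8.0098] Fx,y -8.997374257941077 1.0593215339056732 M [ 0.717   1.734  -0.0076] [-0.0052  0.0025 -1.    ]
```

Emit:
{"fn": "send_rows", "kwargs": {
  "rows": [-0.004,0,-0.003,0,0,0,-1,0,0,0,0,0,0,-1]
}}

```text
time: 17.7
eef_pos: [0.6137, -0.2344, 0.2474]
eef_rot: [[-0.962, 0.274, -0.007], [0.274, 0.962, 0.003], [0.008, 0.001, -1.0]]
wrist_force: [-8.6, 3.2, 5.8]
grip_width: 0.0157
gripper_force: 61.0
```

Emit:
{"fn": "send_rows", "kwargs": {
  "rows": [-0.004,0,-0.001,0,0,0,-1,0,0,0,0,0,0,-1]
}}

```text
time: 17.9
eef_pos: [0.6138, -0.2344, 0.2474]
eef_rot: [[-0.962, 0.274, -0.009], [0.274, 0.962, 0.004], [0.01, 0.001, -1.0]]
wrist_force: [-9.8, 4.5, 6.2]
grip_width: 0.0151
gripper_force: 61.0
```

```bash
python3 st.py
```

```text
17.9 [ 0.6138 -0.2344  0.2474] s,lat mm 73.25045716408496 -2.614420507487953 yaw -15.8939780722438 F [-9.762   4.5428  6.1586] Fx,y -10.628588930154017 1.7224195040343258 M [ 0.8251  2.2192 -0.0075] [-0.0092  0.0039 -0.9999]
```

Emit:
{"fn": "send_rows", "kwargs": {
  "rows": [-0.004,0,-0.003,0,0,0,-1,0,0,0,0,0,0,-1]
}}

```text
time: 18.1
eef_pos: [0.6139, -0.2344, 0.2475]
eef_rot: [[-0.962, 0.274, -0.011], [0.274, 0.962, 0.005], [0.012, 0.001, -1.0]]
wrist_force: [-10.6, 4.0, 4.9]
grip_width: 0.0149
gripper_force: 60.8
```

Emit:
{"fn": "send_rows", "kwargs": {
  "rows": [-0.004,0,-0.003,0,0,0,-1,0,0,0,0,0,0,-1]
}}

```text
time: 18.3
eef_pos: [0.614, -0.2345, 0.2476]
eef_rot: [[-0.962, 0.274, -0.013], [0.274, 0.962, 0.005], [0.014, 0.001, -1.0]]
wrist_force: [-10.7, 2.9, 3.3]
grip_width: 0.0154
gripper_force: 60.5
```

```bash
python3 st.py
```

```text
18.3 [ 0.614  -0.2345  0.2476] s,lat mm 73.45069232488059 -2.610583930379864 yaw -15.901553946136696 F [-10.7159   2.9146   3.2748] Fx,y -11.104749728848144 -0.10355475078034093 M [0.8062 2.498  0.0054] [-0.0133  0.0051 -0.9999]
```

Emit:
{"fn": "send_rows", "kwargs": {
  "rows": [-0.004,0,-0.001,0,0,0,-1,0,0,0,0,0,0,-1]
}}

```text
time: 18.5
eef_pos: [0.6141, -0.2345, 0.2476]
eef_rot: [[-0.962, 0.274, -0.015], [0.274, 0.962, 0.006], [0.016, 0.002, -1.0]]
wrist_force: [-12.1, 4.3, 3.5]
grip_width: 0.0152
gripper_force: 60.6
```

Emit:
{"fn": "send_rows", "kwargs": {
  "rows": [-0.004,0,-0.001,0,0,0,-1,0,0,0,0,0,0,-1]
}}

```text
time: 18.7
eef_pos: [0.6142, -0.2345, 0.2476]
eef_rot: [[-0.962, 0.274, -0.017], [0.274, 0.962, 0.007], [0.018, 0.002, -1.0]]
wrist_force: [-12.7, 4.2, 5.0]
grip_width: 0.0153
gripper_force: 60.6
```

```bash
python3 st.py
```

```text
18.7 [ 0.6142 -0.2345  0.2476] s,lat mm 73.68640988839556 -2.6185277968882197 yaw -15.909618070376489 F [-12.676    4.1706   4.9725] Fx,y -13.33209784272668 0.5732148346120391 M [ 1.0477  3.0641 -0.0076] [-0.0172  0.0068 -0.9998]
```

A firm stop at 13 N. I'll relax the push while keeping the weight on the arm.

Emit:
{"fn": "send_rows", "kwargs": {
  "rows": [0.008,0,0.002,0,0,0,-1,0.008,0,0.003,0,0,0,-1,0.008,0,0.003,0,0,0,-1,0.006,0,0.002,0,0,0,-1,0,0,0,0,0,0,-1]
}}

```text
time: 19.2
eef_pos: [0.6135, -0.2343, 0.2474]
eef_rot: [[-0.962, 0.274, -0.002], [0.274, 0.962, 0.001], [0.002, 0.0, -1.0]]
wrist_force: [-4.5, 1.7, 3.5]
grip_width: 0.0151
gripper_force: 60.5
```

```bash
python3 st.py
```

```text
19.2 [ 0.6135 -0.2343  0.2474] s,lat mm 72.98660881654497 -2.5899793290799344 yaw -15.873741708908675 F [-4.4768  1.7402  3.5134] Fx,y -4.781113270973516 0.45970257335947373 M [0.3901 1.1573 0.0178] [-0.002   0.0008 -1.    ]
```

Emit:
{"fn": "send_rows", "kwargs": {
  "rows": [0.005,0,-0.001,0,0,0,-1,0,0,-0.001,0,0,0,-1,0,0,0,0,0,0,-0.6,0,0,0,0,0,0,-0.5,0,0,0,0,0,0,-0.3,0,0,0,0,0,0,-0.2,0,0,0,0,0,0,-0.2]
}}

```text
time: 19.9
eef_pos: [0.6138, -0.2343, 0.2483]
eef_rot: [[-0.962, 0.273, 0.001], [0.273, 0.962, -0.0], [-0.001, -0.0, -1.0]]
wrist_force: [-0.0, -0.6, 0.1]
grip_width: 0.0343
gripper_force: 0.0
```

Emit:
{"fn": "send_rows", "kwargs": {
  "rows": [0,0,-0.04,0,0,0,-0.2,0,0,-0.08,0,0,0,-0.2,0,0,-0.15,0,0,0,-0.2,0,0,-0.15,0,0,0,-0.2,0,0,-0.15,0,0,0,-0.2,-0.05,0,-0.05,0,0,0,0,-0.05,0,0,0,0,0,0,0,0,0,0,0,0,0]
}}

```text
time: 20.7
eef_pos: [0.6387, -0.2407, 0.4026]
eef_rot: [[-0.962, 0.273, 0.0], [0.273, 0.962, -0.0], [-0.0, 0.0, -1.0]]
wrist_force: [-0.5, 0.6, -0.9]
grip_width: 0.0428
gripper_force: 0.0
```

```bash
python3 st.py
python3 - <<'E'
from h import *
w=cap('wrist','w7.png'); s=cap('scene','s7.png'); np.savez('w7.npz',**manip.get_calibration('wrist'))
a=cv2.resize(s[200:280,170:250],(400,400),interpolation=2)
b=cv2.resize(w[60:360,110:410],(400,400),interpolation=2)
cv2.imwrite('pics/c7.png',np.hstack([a,b]))
E
```

```text
20.7 [ 0.6387 -0.2407  0.4026] s,lat mm 98.9349284626444 -1.9347193019921924 yaw -15.813567113309075 F [-0.5299  0.6394 -0.895 ] Fx,y -0.683587033848099 0.4715552834730167 M [-0.0179  0.035  -0.0204] [ 0.0005 -0.0001 -1.    ]
```

View pics/c7.png

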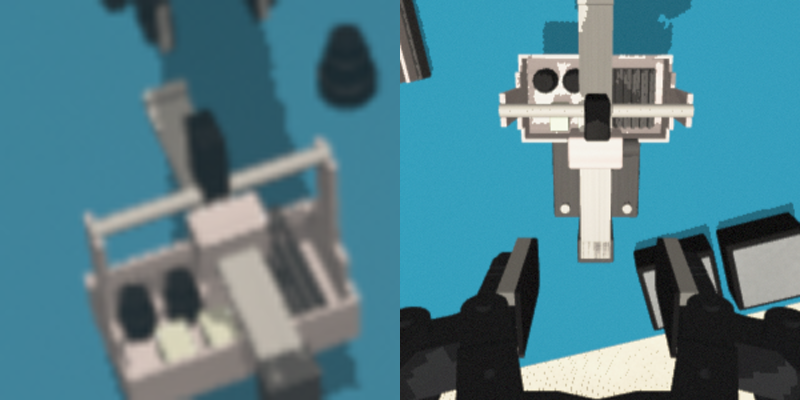

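The tote hangs freely. I'll check the tilt from the rim edges (zoom rows 55 and 142) and the remaining pin gap between the bar (row 112) and the collar's front edge (row 138).

Run:
```python
from h import *
np.set_printoptions(precision=4,suppress=True)
tip=np.array([.544,-.212]); a=np.radians(-15.75); ex=np.array([np.cos(a),np.sin(a)])
c=dict(np.load('w7.npz'))
S=lambda x,y,z:(onplane(c,(110+(x-400)*.75,60+y*.75),z)[:2]-tip)@ex*1000
print('bar',S(597,112,.22),'collar top front',S(597,138,.233),'back',S(597,168,.233),'column',S(597,240,.215))
print('rim',S(597,55,.131),S(597,142,.131),'mid',(S(597,55,.131)+S(597,142,.131))/2)
print('tab top front/back',S(597,93,.275),S(597,141,.275),S(597,93,.225))
w=cv2.imread('pics/w7.png'); cv2.imwrite('pics/w7z.png',cv2.resize(w[90:200,170:345],(795,500),interpolation=2))
```

```text
bar 72.39084042871862 collar top front 88.68558075310028 back 110.96907898661503 column 177.74007749003948
rim 36.39048660336354 116.56029346180523 mid 76.47539003258439
tab top front/back 51.58332085596609 80.69521644754276 58.04960529296913
```

View pics/w7z.png

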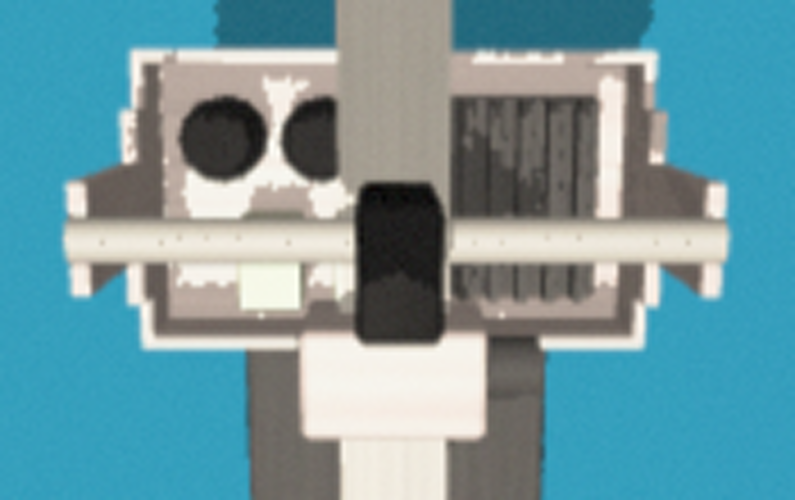

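Run:
```python
from h import *
np.set_printoptions(precision=4,suppress=True)
tip=np.array([.544,-.212]); a=np.radians(-15.75); ex=np.array([np.cos(a),np.sin(a)])
import time
def fit(f,c):
    im=cv2.imread(f); col=lambda u:cv2.cvtColor(im,cv2.COLOR_BGR2GRAY)[:,u].astype(int)
    obs=[((0,0),143.0),((-.04,-.089),100.8),((.04,-.089),166.8),((.013,.055),165.5),((-.013,.005),130.0)]
    def pr(p,q):
        s,th=p; x=q[0]*np.cos(th)+q[1]*np.sin(th); z=.22-q[0]*np.sin(th)+q[1]*np.cos(th)
        return proj(c,[*(tip+ex*(s+x)),z])[1]
    r=least_squares(lambda p:[pr(p,q)-v for q,v in obs],[.072,0]); print(r.x,np.degrees(r.x[1]),r.fun)
fit('pics/w7.png',dict(np.load('w7.npz')))
w=[cap('wrist') for _ in range(6)]
o=cv2.imread('pics/w7.png'); cv2.imwrite('pics/w8.png',w[-1])
print([round(float(np.abs(x.astype(int)-o)[90:200,170:345].mean()),2) for x in w])
st=manip.get_state(); print(st['time'],st['eef_pos'])
```

```text
[ 0.0711 -0.0596] -3.4144571342975545 [-0.3444  0.4187 -0.0117  0.5533 -0.6163]
[17.24, 18.67, 18.68, 17.91, 16.5, 14.98]
21.1 [ 0.6369 -0.2409  0.4025]
```

Emit:
{"fn": "send_rows", "kwargs": {
  "rows": [0,0,0,0,0,0,0,0,0,0,0,0,0,0,0,0,0,0,0,0,0,0,0,0,0,0,0,0,0,0,0,0,0,0,0,0,0,0,0,0,0,0,0,0,0,0,0,0,0,0,0,0,0,0,0,0,0,0,0,0,0,0,0,0,0,0,0,0,0,0]
}}

```text
time: 22.1
eef_pos: [0.6374, -0.241, 0.4031]
eef_rot: [[-0.962, 0.273, 0.0], [0.273, 0.962, -0.0], [-0.0, -0.0, -1.0]]
wrist_force: [0.4, 0.0, -0.8]
grip_width: 0.0427
gripper_force: 0.0
```

Run:
```python
from h import *
w=[cap('wrist') for _ in range(10)]; cv2.imwrite('pics/w9.png',w[-1]); np.savez('w9.npz',**manip.get_calibration('wrist'))
w=[cv2.cvtColor(x,cv2.COLOR_BGR2GRAY) for x in w]
# row edges: rim outer at columns left/right of arm; bar
for x in w:
    def sh(r0,r1,c0,c1): return cv2.phaseCorrelate(np.float32(w[0][r0:r1,c0:c1]),np.float32(x[r0:r1,c0:c1]))[0][1]
    print('rim',round(sh(92,112,195,240),2),'bar',round(sh(130,158,185,240),2),'collar/arm',round(sh(165,225,230,285),2))
s=manip.get_state(); print(s['time'],s['eef_pos'])
```

```text
rim 0.0 bar 0.0 collar/arm 0.0
rim 0.04 bar 0.02 collar/arm -0.04
rim 0.09 bar 0.0 collar/arm 0.02
rim 0.01 bar 0.01 collar/arm -0.0
rim 0.05 bar 0.01 collar/arm -0.02
rim 0.04 bar -0.0 collar/arm -0.04
rim 0.03 bar 0.03 collar/arm -0.02
rim 0.09 bar 0.02 collar/arm 0.01
rim -0.01 bar 0.01 collar/arm 0.01
rim 0.1 bar 0.02 collar/arm -0.02
22.6 [ 0.63739892 -0.24100285  0.40309328]
```

Run:
```python
from h import *
tip=np.array([.544,-.212]); a=np.radians(-15.75); ex=np.array([np.cos(a),np.sin(a)])
g=lambda f:np.float32(cv2.cvtColor(cv2.imread(f),cv2.COLOR_BGR2GRAY))
A,B=g('pics/w7.png'),g('pics/w9.png')
def tr(u0,v0,u1,v1,m=8):
    t=A[v0:v1,u0:u1]; r=cv2.matchTemplate(B[v0-m:v1+m,u0-4:u1+4],t,5); k=np.unravel_index(r.argmax(),r.shape)
    c=r[max(k[0]-1,0):k[0]+2,k[1]]; d=.5*(c[0]-c[2])/(c[0]-2*c[1]+c[2]) if len(c)==3 else 0
    return k[0]-m+d,k[1]-4
R=dict(bar=(186,135,240,151),rimtop=(200,94,240,107),rimbot=(202,160,232,174),tabbot=(246,122,270,138),tabtop=(246,157,270,171),collar=(232,162,280,192))
d={k:tr(*v) for k,v in R.items()}; print(d)
c=dict(np.load('w9.npz'))
obs=[((0,0),143.0+d['bar'][0]),((-.04,-.089),100.8+d['rimtop'][0]),((.04,-.089),166.8+d['rimbot'][0]),((-.013,.005),130.0+d['tabbot'][0])]
def pr(p,q):
    s,th=p; x=q[0]*np.cos(th)+q[1]*np.sin(th); z=.22-q[0]*np.sin(th)+q[1]*np.cos(th)
    return proj(c,[*(tip+ex*(s+x)),z])[1]
r=least_squares(lambda p:[pr(p,q)-v for q,v in obs],[.072,0]); print(r.x,np.degrees(r.x[1]),r.fun)
cv2.imwrite('pics/w9z.png',cv2.resize(cv2.imread('pics/w9.png')[90:200,170:345],(795,500),interpolation=2))
```

```text
{'bar': (np.float64(1.1650682389736176), np.int64(1)), 'rimtop': (np.float64(1.2112033814191818), np.int64(1)), 'rimbot': (np.float64(0.9248779267072678), np.int64(1)), 'tabbot': (np.float64(1.3398250043392181), np.int64(1)), 'tabtop': (np.float64(1.521844893693924), np.int64(1)), 'collar': (np.float64(1.278553545475006), np.int64(1))}
[ 0.07453293 -0.05701442] -3.2666853884576987 [ 0.12538021  0.28891078 -0.30635353 -0.1328533 ]
```

View pics/w9z.png

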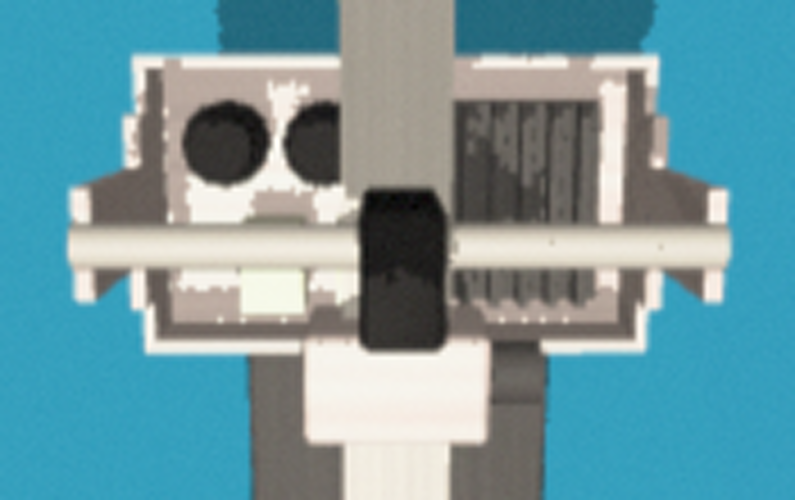

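Run:
```python
from h import *
a=np.radians(-15.87); ex=np.array([np.cos(a),np.sin(a)])
g=cv2.cvtColor(cv2.imread('pics/w4.png'),cv2.COLOR_BGR2GRAY).astype(int)
m=g[:,195:230].mean(1); print('rimtop rows',[(r,int(m[r])) for r in range(128,142)]); b=g[:,150:215].mean(1); print('bar',[(r,int(b[r])) for r in range(228,254)])
c=dict(np.load('w4.npz'))
for rim in (133.5,135,136.5):
  def f(p):
    s,th=p; pr=lambda q:proj(c,[*(np.array([.5692,-.2205])+ex*(s+q[0]*np.cos(th)+q[1]*np.sin(th))),.2392-q[0]*np.sin(th)+q[1]*np.cos(th)])[1]
    return [pr((0,0))-241.5,pr((-.04,-.089))-rim]
  r=least_squares(f,[0,0]); print(rim,r.x[0],np.degrees(r.x[1]))
```

```text
rimtop rows [(128, 115), (129, 115), (130, 114), (131, 114), (132, 115), (133, 119), (134, 121), (135, 121), (136, 120), (137, 121), (138, 121), (139, 132), (140, 164), (141, 189)]
bar [(228, 135), (229, 132), (230, 130), (231, 122), (232, 116), (233, 129), (234, 146), (235, 161), (236, 175), (237, 189), (238, 203), (239, 215), (240, 226), (241, 233), (242, 239), (243, 242), (244, 243), (245, 242), (246, 239), (247, 236), (248, 230), (249, 212), (250, 156), (251, 138), (252, 136), (253, 136)]
133.5 0.0010255213967134225 3.862159435434684
135 0.0010255213967134225 3.056043796965176
136.5 0.0010255213967134227 2.2516357978880217
```

```bash
python3 -c "
from plant import manip
print(manip.close_job())"
```

```text
the job is handed in; nothing more can be done
None
```

The tote is hanging by its crossbar on the station arm, released and at rest, and the job is handed in. The pin looks fully in: it met a firm stop at 13 N and the bar sits about 16 mm off the collar. My estimate of the final tilt is 3.3° (limit about 5°), good to roughly 1°. The bar made one unexplained jump of about 6 mm near the end of the push, and I viewed 13 pictures against the limit of 10.

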